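# Put the guard over the labeller's bar and bolt it

### The arm

A 7-joint arm with a two-finger parallel gripper is mounted at the origin on the work surface. World frame = base frame: x ahead of the robot, y to its left, z up, the work surface at z = 0. Lengths are in m, angles in rad, forces in N, time in s.
With the tool pointing down it reaches from about 0.35 to 0.9 m from the base axis. Payload 7.2 kg.
Tool frame: the origin (TCP) lies at the very end of the fingers, on their centre line; the grasp point (between the pads) lies 19 mm behind it (arm.pinch_z is the z of the grasp point in the tool frame, in m); z points along the fingers, y is the line along which they close (so a half turn about z gives the same grasp; the last joint's range is limited). The gripper opens to 88 mm and grips with 3 to 60 N. Pads are 20 mm wide; open, the fingers measure 115 mm over their backs; the gripper's body (75 mm by 178 mm) begins 61 mm behind the grasp point.
Start: joints at [-1.313, 0.411, -0.013, 1.596, 0.006, 1.134, -0.082], TCP at [0.2, 0.592, 0.223] pointing down, gripper open.
Joint ranges: [-2.95, 2.95], [-0.29, 1.99], [-1.47, 1.44], [0.14, 2.54], [-1.03, 4.17], [0.13, 1.85], [-2.86, 2.86]. Speed limits (rad/s): [2.39, 2.39, 3.01, 3.01, 3.14, 3.14, 3.14].

### API

Orientations are given as a unit quaternion [w, x, y, z].
In Python, from plant import arm, optics, order gives the robot as it stands.
- The arm moves only by the tool jog_arm, never from a script. Its argument "moves" is a list of rows, each an object of numbers: "gripper": the opening, from 0 (shut) to 1 (fully open); "x", "y", "z": the shift along the tool's x, y, z in mm; "roll": the turn about the tool's z in degrees. In form: [{"gripper": .., "x": .., "y": .., "z": .., "roll": ..}, ...]. A call has 1 to 10 rows; each row shifts and turns the commanded pose from where the row before left it, along the tool's axes as they then stand; what a row does not reach is not made up. A row lasts 1/12 s, in which the tool goes at most 41.7 mm and 7.16 degrees, less where a joint would pass 70% of its speed; a pose out of reach is approached as far as the arm can. A call with a gripper value outside its range is refused whole. The fingers move at their own pace and stop on an object; "grip_force" is the grip in N (left out, the last holds). Time passes only in rows, so rows that do not move let the fingers close. It gives the time, the measured TCP pose, the force, the opening and the grip force at its end, in the units of the state.
- arm.state(): the state, without advancing time (a new reading comes with each control period).
- optics.get_image(name): name is "scene" or "top" or "wrist"; returns a dict with "color" (384x512x3 uint8, red, green, blue), "z_map" (384x512 float32, m along the optical axis (not along the pixel's ray), 0 where there is no reading), "mtx" (3x3 intrinsics, pixels), "D" ([k1, k2, p1, p2, k3] as OpenCV has them; the pictures are not rectified), "eye" and "rotation" of the camera in the world; the wrist camera has in their place "T_tool_cam" (4x4, takes a point from camera to tool coordinates, whose origin is the TCP and whose axes are the flange's). Camera axes: x right, y up, looking along -z (the intrinsics and any distortion apply to the point x, -y, -z); pixel columns grow to the right and rows downward; lengths in m; the calibration is good to about 2 mm. A picture is of the moment at which its call begins: read the wrist's pose just before it.
- order.job_done(): hands the job in; it is judged then, once.
The state is a dict: "t": time; "qpos": joint angles; "dq": joint speeds; "joint_efforts": joint torques, N m; "ee_pos": TCP position; "ee_rot": TCP orientation; "contact_force": force on the tool from outside, world axes, zero at the start; "wrist_torque": the same for the moment, N m; "finger_gap": opening from 0.0 (shut) to 1.0 (fully open); "gripper_force": force on a finger pad.
Only numpy, scipy, OpenCV 4.12 (cv2) and the standard library are available. Lean on these libraries where they do the work, as an engineer would, in place of code of your own. Each camera call takes 0.05 s, during which the arm holds its last target. There are 200 camera calls.

### The job

Labelling is over for today, so make the labelling machine safe: pick up the yellow guard and lower it, without dropping it, astride the bare steel bar until it sits squarely down on it. Then slide the red-handled bolt through the guard's loop and fully home into the brass keeper, and let go. Leave the bottles, jar, mug, brush and label roll where they are.

Things in the scene. Friction and masses are not known exactly. Their poses are not given: they have to be found in the camera images.
- guard: yellow plastic guard, 0.15 to 0.31 kg: an inverted-U saddle standing on the edges of its two flaps, a loop handle on top. Origin: centre of its underside; z up. Saddle 46 wide (x) x 70 long (y); flaps 4 thick, 38 apart inside, running along y; underside of its roof 50 above the origin, roof top 55, top of loop 111. The same when turned half round.
- guard_loop (a point): centre of the top bar of the guard's loop, 104 above the guard's origin: pinch it across its 14 thickness (fingers closing along the guard's y) or its 46 width (along x: it then cannot swing across the bar). The loop is an upright square arch in the x-z plane at y = 0: legs 8 wide, top bar 14 high, opening 30 wide x 42 high from the roof up, passed along y
- labeller: black labelling machine, fixed. Origin: on the bench under the middle of its bar, z up; y along the bar from the body to the keeper post. Body 140 (x) x 220 (y) x 100 high, y = -270 to -50; post 60 (x) x 25 (y) x 104 high, y = 50 to 75; base plate 10 thick, nothing else under or beside the bar; white label reel behind the body (to x = 156, 110 high)
- bar_top (a point): middle of the top face of the bare steel bar: 24 x 24 section, 100 long between body and post, its top 100 above the bench; axes as the machine's. In place, the guard's roof rests on the bar, its origin 50 below this point, its y along the bar (either way round), a flap on either side
- bolt (a joint): travel (m) of the sliding bolt on the machine: 0 drawn back, 0.12 fully home at its stop; slides along the machine's +y, stays where left, needs about 3 N; starts at 0 to 0.012. Steel rod 12 dia, axis 118 above the bench, at x = 0 of the machine; tip at y = -55 when at 0, +65 when home. A strap over it at y = -74 to -58 is 134 high
- bolt_handle (a point): top centre of the bolt's upright red handle: block 26 (x) x 16 (y) x 46 high, its top 178 above the bench, its lower end at 132; at y = -225 of the machine when the bolt is at 0; moves with the bolt. The track below it is 120 high
- keeper_eye (a point): middle of the mouth of the brass keeper on the keeper post, 118 above the bench: square eye 20 wide, 18 deep (y = 51 to 69 of the machine), 134 high on the outside
- green_bottle: bystander: round green glass bottle with white cap, 60 dia x 150 high; origin at the centre of its underside
- amber_bottle: bystander: round amber glass bottle with white cap, 66 dia x 170 high; origin at the centre of its underside
- jar: bystander: clear round jar with steel lid, 70 dia x 80 high; origin at the centre of its underside
- label_roll: bystander: white roll of labels lying flat, a ring 100 outside, 40 bore, 60 high; origin at the centre of its underside
- brush: bystander: brush 180 long lying on the bench along its x, handle to its -x; origin under its middle
- mug: bystander: blue mug 80 dia x 90 high, handle at its +y; origin at the centre of its underside
Things that resemble listed ones, but are neither listed nor needed, are in the scene too. Leave any black or turquoise look-alike of the guard alone.

How it is judged:
By the outcome, as a careful person would: the job done as asked, in the order asked, and still so for the second after the job is handed in, with the robot touching nothing.
It also fails if it takes over 58 s, if anything falls off the work surface, if the arm or the gripper's body presses on something with over 40 N, if the wrist force passes 120 N, or if a joint passes its speed limit or range.

## Working session

There is one attempt and no reset: what is moved stays moved. The work goes in short steps, Python scripts to look and compute and a tool call to move; the robot and the scene stay as the last step left them, time stands still between calls to the robot, and variables do not carry over. Pictures are saved under pics/ and viewed, at most 10 in all, crops included, and the job is handed in when it is done.

Besides the shell and the picture viewer there is one more tool, called by a JSON object that holds its "method" and its "body", one argument or row to a line. jog_arm: Moves the arm, as the interface text tells. Its arguments: {"type":"object","properties":{"moves":{"type":"array","items":{"type":"object","properties":{"gripper":{"type":"number"},"x":{"type":"number"},"y":{"type":"number"},"z":{"type":"number"},"roll":{"type":"number"}}}},"grip_force":{"type":"number"}},"required":["moves"]}

```bash
mkdir -p pics; cat > h.py <<'E'
import numpy as np, cv2, pickle
from scipy.spatial.transform import Rotation as R
from plant import arm, optics, order
def grab(name):
    s=arm.state(); im=optics.get_image(name)
    if name=="wrist":
        q=s["ee_rot"]; T=np.eye(4); T[:3,:3]=R.from_quat([q[1],q[2],q[3],q[0]]).as_matrix(); T[:3,3]=s["ee_pos"]
        M=T@np.array(im["T_tool_cam"])
    else:
        M=np.eye(4); r=np.array(im["rotation"],float)
        M[:3,:3]=r if r.shape==(3,3) else R.from_quat([r[1],r[2],r[3],r[0]]).as_matrix()
        M[:3,3]=im["eye"]
    im["M"]=M; return im
def cloud(im):
    z=np.array(im["z_map"]); h,w=z.shape
    u,v=np.meshgrid(np.arange(w),np.arange(h))
    p=cv2.undistortPoints(np.stack([u,v],-1).reshape(-1,1,2).astype(float),np.array(im["mtx"],float),np.array(im["D"],float)).reshape(h,w,2)
    P=np.stack([p[...,0]*z,-p[...,1]*z,-z],-1)@im["M"][:3,:3].T+im["M"][:3,3]
    P[z<=0]=np.nan
    return P
def save(im,fn,crop=None,k=1.5):
    c=im["color"][...,::-1]
    if crop: c=c[crop[1]:crop[3],crop[0]:crop[2]]
    cv2.imwrite(fn,cv2.resize(c,None,fx=k,fy=k,interpolation=cv2.INTER_CUBIC))
E
python3 - <<'E'
from h import *
for n in("top","scene"):
    im=grab(n); pickle.dump(im,open(n+".pkl","wb")); save(im,f"pics/{n}.png",k=1.5); print(n,im["eye"],im["rotation"])
print(arm.state())
E
```

```text
top [0.20226694 0.01982837 1.83994967] [-0.69638563 -0.05977892  0.06819783  0.71191473]
scene [ 1.0520216  -0.86297345  1.2940479 ] [0.90050911 0.34538463 0.10201555 0.24369167]
{'t': 0.1, 'qpos': array([-1.31321789,  0.41179714, -0.01272658,  1.59695778,  0.00556041,
        1.13429465, -0.08217392]), 'dq': array([ 1.26625603e-03, -4.64289754e-05, -9.68990517e-05, -3.06844396e-03,
        2.43696140e-03,  2.75727741e-04,  6.69958330e-04]), 'joint_efforts': array([ 2.70203025e-03, -5.89093995e+01,  6.43978603e-01, -2.91706324e+01,
       -5.37100097e-02,  1.45524446e-02,  6.74480657e-05]), 'ee_pos': array([0.19989923, 0.59168896, 0.22190832]), 'ee_rot': array([-8.62275727e-05,  1.62146688e-01,  9.86766409e-01, -7.05913759e-04]), 'contact_force': array([ 0.13381101, -0.03589054, -0.04569362]), 'wrist_torque': array([-0.01258346,  0.03633932,  0.02038839]), 'gripper_force': 0.0, 'finger_gap': 1.0027577064093975}
```

View pics/top.png

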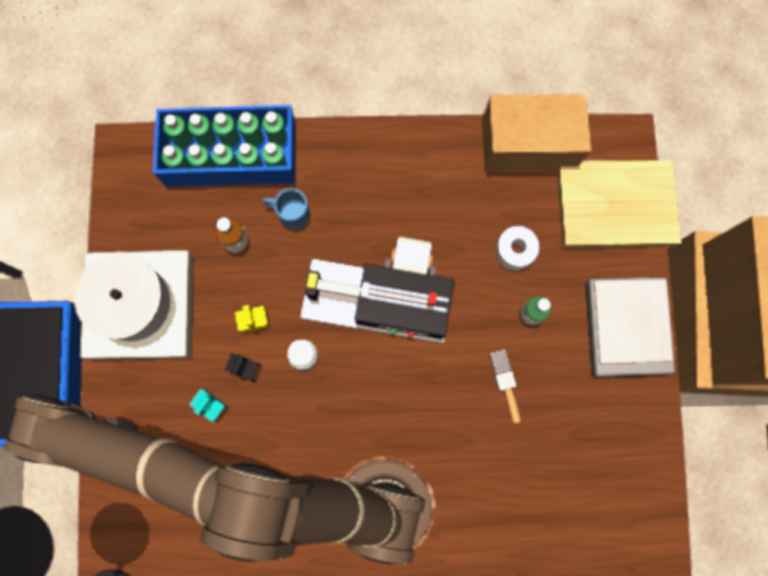

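View pics/scene.png

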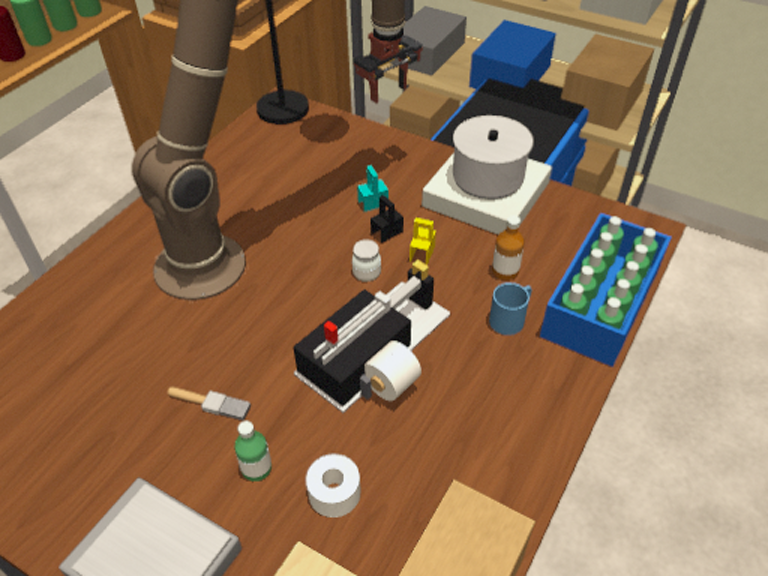

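The top picture shows the yellow guard at about (252,318) of the enlarged image, the red handle at (432,298), and the keeper post at (312,282). The black and turquoise look-alikes are nearer the base, and the jar is at (302,354).

```bash
cat > m.py <<'E'
from h import *
def rep(n,im,P):
    hsv=cv2.cvtColor(im["color"],cv2.COLOR_RGB2HSV); H,S,V=[hsv[...,i].astype(int) for i in range(3)]
    ok=(P[...,0]>0.25)&(P[...,0]<1.0)&(abs(P[...,1])<0.7)
    ye=ok&(abs(H-29)<4)&(S>190)&(V>80)&(P[...,2]>0.012)
    re=ok&((H<5)|(H>175))&(S>180)&(V>90)&(P[...,2]>0.135)
    def d(l,m):
        p=P[m]; 
        if len(p)<4: print(n,l,len(p)); return
        r=cv2.minAreaRect(p[:,:2].astype(np.float32)*1000)
        print(n,l,len(p),"med",np.median(p,0).round(4),"z",p[:,2].min().round(3),p[:,2].max().round(3),"rect",np.round(r[0],1),np.round(r[1],1),round(r[2],1))
    g=ye&(P[...,1]>0.2)
    d("guard",g); d("guard loop",g&(P[...,2]>0.1)); d("roof",g&(abs(P[...,2]-.055)<.006)); d("low",g&(P[...,2]<.06))
    d("red",re); d("redtop",re&(P[...,2]>0.172))
    return ye,re
if __name__=="__main__":
    for n in("top","scene"):
        im=pickle.load(open(n+".pkl","rb")); P=cloud(im); ye,re=rep(n,im,P)
        # machine body top z~0.1 dark, bar, etc.
        if n=="top":
            for l,(u,v) in dict(keeper=(208,188),bar=(225,193),handle=(288,198),jar=(201,236),reel=(275,170)).items(): print(l,P[v,u].round(4))
        V=im["color"].max(-1); m=(P[...,0]>.35)&(P[...,0]<.75)&(abs(P[...,1])<.32)&(abs(P[...,2]-.1)<.006)&(V<70)
        r=cv2.minAreaRect(P[m][:,:2].astype(np.float32)*1000); print("body",m.sum(),r)
    im=pickle.load(open("top.pkl","rb")); save(im,"pics/topc.png",(140,150,320,250),4.4)
E
python3 m.py
```

```text
top guard 248 med [0.4572 0.3063 0.0561] z 0.021 0.121 rect [457.8 310.9] [48.2 67.3] 11.8
top guard loop 53 med [0.4575 0.3092 0.1111] z 0.101 0.121 rect [457.2 309.5] [46.5 14.3] 11.8
top roof 150 med [0.4582 0.3034 0.055 ] z 0.049 0.061 rect [458.4 311. ] [47.1 67.2] 12.1
top low 173 med [0.4573 0.3021 0.0536] z 0.021 0.06 rect [458.4 311. ] [47.1 67.2] 12.1
top red 29 med [ 0.4768 -0.1186  0.177 ] z 0.168 0.187 rect [ 477.9 -118.5] [12.2 24.8] 78.0
top redtop 25 med [ 0.4785 -0.119   0.1772] z 0.172 0.187 rect [ 477.9 -118.5] [12.2 24.8] 78.0
keeper [0.5276 0.1551 0.1352]
bar [0.5149 0.0976 0.1005]
handle [ 0.4795 -0.1193  0.1765]
jar [0.3648 0.1848 0.0888]
reel [ 0.5938 -0.0823  0.1053]
body 130 ((498.84100341796875, 0.694793701171875), (332.5114440917969, 134.66616821289062), 78.8187026977539)
scene guard 165 med [0.4583 0.3075 0.0569] z 0.049 0.115 rect [459.3 312.5] [47.8 72.7] 9.1
scene guard loop 34 med [0.4604 0.3131 0.111 ] z 0.101 0.115 rect [461.4 311.1] [41.  21.4] 24.0
scene roof 117 med [0.457  0.3009 0.0551] z 0.049 0.061 rect [458.3 311.9] [46.3 73.4] 12.4
scene low 113 med [0.457 0.301 0.055] z 0.049 0.06 rect [458.2 312.4] [46.3 72.4] 12.4
scene red 95 med [ 0.4827 -0.1242  0.1689] z 0.142 0.186 rect [ 480.2 -119.1] [18.5 26.8] 77.6
scene redtop 42 med [ 0.4813 -0.1206  0.1771] z 0.172 0.186 rect [ 479.6 -119. ] [18.9 23.6] 70.9
body 1609 ((480.430908203125, 72.20338439941406), (189.5700225830078, 514.2620239257812), 5.181225299835205)
```

View pics/topc.png

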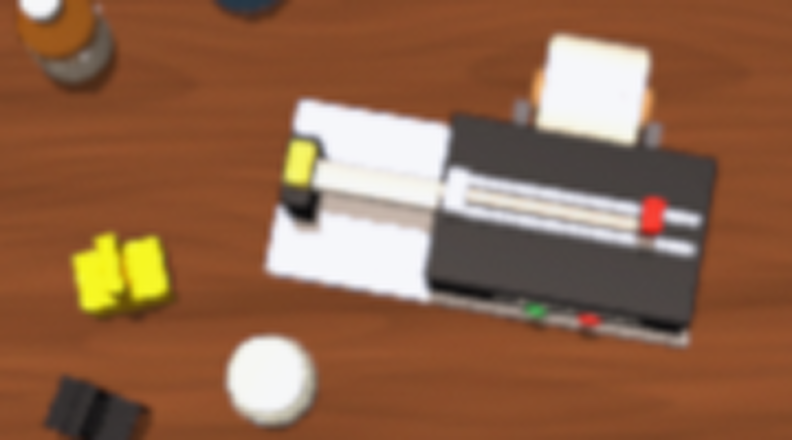

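```bash
python3 - <<'E'
from h import *
for n in("top","scene"):
    im=pickle.load(open(n+".pkl","rb")); P=cloud(im); c=im["color"].astype(int)
    k=np.array([.504,.0]);
    X,Y,Z=P[...,0],P[...,1],P[...,2]
    a=np.deg2rad(79.5); ux=np.array([np.sin(a),-np.cos(a)]); uy=np.array([np.cos(a),np.sin(a)])
    o=np.array([.515,.0976])
    xm=(X-o[0])*ux[0]+(Y-o[1])*ux[1]; ym=(X-o[0])*uy[0]+(Y-o[1])*uy[1]
    # bar: per-ym bin edges of points at z ~0.1
    for lab,zl,zh,lo,hi,w in(("bar",.094,.106,-.04,.05,.03),("rod",.115,.13,-.2,-.08,.02),("keeper",.128,.14,.03,.09,.03),("strap",.130,.139,-.09,-.03,.03)):
        m=(Z>zl)&(Z<zh)&(ym>lo)&(ym<hi)&(abs(xm)<w)
        if m.sum()<5: print(n,lab,m.sum()); continue
        f=np.polyfit(ym[m],xm[m],1)
        print(n,lab,m.sum(),"x range",np.percentile(xm[m],[2,50,98]).round(4),"y",np.percentile(ym[m],[1,50,99]).round(4),"tilt",np.rad2deg(f[0]).round(2),"x@0",f[1].round(4))
    m=(Z>.08)&(Z<.104)&(abs(xm)<.13)&(ym<-.02)&(ym>-.3)&(c.max(-1)<80)
    print(n,"body",m.sum(),cv2.minAreaRect(P[m][:,:2].astype(np.float32)*1000))
    m=(Z>.03)&(abs(X-.37)<.06)&(abs(Y-.31)<.07)&(c.max(-1)<80)
    print("black",m.sum(),P[m].min(0).round(3),P[m].max(0).round(3))
    m=(Z>.172)&(abs(X-.48)<.03)&(abs(Y+.12)<.04); print("handle m",np.median(xm[m]).round(4),np.median(ym[m]).round(4))
E
```

```text
top bar 138 x range [-0.005   0.0065  0.0183] y [-0.0393  0.0026  0.0482] tilt 0.42 x@0 0.0066
top rod 219 x range [-0.0104  0.0035  0.0192] y [-0.1982 -0.1407 -0.0808] tilt 0.8 x@0 0.0058
top keeper 39 x range [-0.0078  0.0059  0.0223] y [0.0531 0.0619 0.0706] tilt 13.65 x@0 -0.0088
top strap 29 x range [-0.0098  0.0062  0.0212] y [-0.0762 -0.0629 -0.0566] tilt -1.8 x@0 0.0035
top body 1260 ((488.23333740234375, -60.56682586669922), (214.024658203125, 138.968017578125), 79.30068969726562)
black 233 [0.312 0.292 0.039] [0.372 0.368 0.118]
handle m 0.0043 -0.2184
scene bar 142 x range [-0.0043  0.0097  0.0214] y [-0.0375  0.0051  0.0491] tilt -0.04 x@0 0.0093
scene rod 268 x range [-0.0102  0.007   0.0196] y [-0.1975 -0.1405 -0.0816] tilt 0.14 x@0 0.0059
scene keeper 53 x range [-0.0086  0.01    0.0253] y [0.0489 0.06   0.071 ] tilt -12.42 x@0 0.0223
scene strap 43 x range [-0.0096  0.0049  0.0213] y [-0.0758 -0.0667 -0.0547] tilt -4.32 x@0 0.0017
scene body 1611 ((491.8717956542969, -60.57209014892578), (223.67518615722656, 143.46087646484375), 78.88494873046875)
black 310 [0.31  0.292 0.03 ] [0.38  0.367 0.116]
handle m 0.007 -0.2203
```

{"method": "jog_arm", "body": {
  "moves": [
    {"gripper":0.75,"roll":7},
    {"roll":7},
    {"roll":7},
    {"roll":7},
    {"roll":7},
    {"roll":7},
    {"roll":7},
    {"roll":7},
    {"roll":3.3},
    {}
  ],
  "grip_force": 25
}}

```text
validation failed for argument at $.mo...
```

{"method": "jog_arm", "body": {
  "moves": [
    {"gripper":0.75,"roll":7},
    {"roll":7},
    {"roll":7},
    {"roll":7},
    {"roll":7},
    {"roll":7},
    {"roll":7},
    {"roll":7},
    {"roll":3.3},
    {"x":0}
  ],
  "grip_force": 25
}}

```text
validation failed for argument at $.mo...
```

{"method": "jog_arm", "body": {
  "moves": [
    {"gripper":0.75,"x":0,"y":0,"z":0,"roll":7},
    {"gripper":0.75,"x":0,"y":0,"z":0,"roll":7},
    {"gripper":0.75,"x":0,"y":0,"z":0,"roll":7},
    {"gripper":0.75,"x":0,"y":0,"z":0,"roll":7},
    {"gripper":0.75,"x":0,"y":0,"z":0,"roll":7},
    {"gripper":0.75,"x":0,"y":0,"z":0,"roll":7},
    {"gripper":0.75,"x":0,"y":0,"z":0,"roll":7},
    {"gripper":0.75,"x":0,"y":0,"z":0,"roll":7},
    {"gripper":0.75,"x":0,"y":0,"z":0,"roll":3.3},
    {"gripper":0.75,"x":0,"y":0,"z":0,"roll":0}
  ],
  "grip_force": 25
}}

```text
t: 0.93
ee_pos: [0.1998, 0.5919, 0.2222]
ee_rot: [0.0, 0.63, 0.777, -0.0]
contact_force: [0.4, -0.0, 0.2]
finger_gap: 0.75
gripper_force: 0.0
```

```bash
cat > go.py <<'E'
import sys; from h import *
# usage: x y z yaw_of_tool_y(deg)
t=np.array([float(v) for v in sys.argv[1:4]]); s=arm.state(); q=s["ee_rot"]
Rm=R.from_quat([q[1],q[2],q[3],q[0]]).as_matrix()
yaw=np.degrees(np.arctan2(Rm[1,1],Rm[0,1]))
print("t",round(s["t"],2),"pos",s["ee_pos"].round(4),"yaw",yaw.round(2),"tilt z",Rm[:,2].round(4),"F",s["contact_force"].round(1),"gap",round(s["finger_gap"]*88,1))
print("tool shift mm",(Rm.T@(t-s["ee_pos"])*1000).round(1))
if len(sys.argv)>4: print("roll",(-((float(sys.argv[4])-yaw+90)%180-90)).round(2))
E
python3 go.py .458 .311 .2 12
```

```text
t 0.93 pos [0.1998 0.5919 0.2222] yaw 11.9 tilt z [-1.e-04 -9.e-04 -1.e+00] F [ 0.4 -0.   0.2] gap 66.0
tool shift mm [-328.1  194.7   22.4]
roll -0.1
```

{"method": "jog_arm", "body": {
  "moves": [
    {"gripper":0.75,"x":-33,"y":19.5,"z":0,"roll":0},
    {"gripper":0.75,"x":-33,"y":19.5,"z":0,"roll":0},
    {"gripper":0.75,"x":-33,"y":19.5,"z":0,"roll":0},
    {"gripper":0.75,"x":-33,"y":19.5,"z":0,"roll":0},
    {"gripper":0.75,"x":-33,"y":19.5,"z":0,"roll":0},
    {"gripper":0.75,"x":-33,"y":19.5,"z":0,"roll":0},
    {"gripper":0.75,"x":-33,"y":19.5,"z":0,"roll":0},
    {"gripper":0.75,"x":-33,"y":19.5,"z":0,"roll":0},
    {"gripper":0.75,"x":-32,"y":19,"z":0,"roll":0},
    {"gripper":0.75,"x":-32,"y":19,"z":0,"roll":0}
  ]
}}

```text
t: 1.77
ee_pos: [0.4591, 0.3101, 0.2227]
ee_rot: [-0.0, 0.628, 0.778, 0.0]
contact_force: [0.7, 0.8, 0.2]
finger_gap: 0.748
gripper_force: 0.0
```

{"method": "jog_arm", "body": {
  "moves": [
    {"gripper":0.75,"x":0,"y":0,"z":0,"roll":0},
    {"gripper":0.75,"x":0,"y":0,"z":0,"roll":0},
    {"gripper":0.75,"x":0,"y":0,"z":0,"roll":0},
    {"gripper":0.75,"x":0,"y":0,"z":0,"roll":0}
  ]
}}

```text
t: 2.1
ee_pos: [0.457, 0.3131, 0.2224]
ee_rot: [-0.0, 0.628, 0.778, -0.0]
contact_force: [0.2, -0.0, -0.8]
finger_gap: 0.753
gripper_force: 0.0
```

```bash
cat > w.py <<'E'
import sys; from h import *; from m import rep
im=grab("wrist"); P=cloud(im); rep("wrist",im,P); save(im,sys.argv[1]); pickle.dump((im,P),open("w.pkl","wb"))
E
python3 w.py pics/w1.png; python3 go.py .458 .311 .085 12
```

```text
wrist guard 385 med [0.4557 0.3425 0.0547] z 0.052 0.112 rect [460.8 314.7] [40.9 69. ] 13.1
wrist guard loop 47 med [0.4695 0.3184 0.1105] z 0.109 0.112 rect [469.6 316.3] [ 3.5 11.9] 13.0
wrist roof 338 med [0.4536 0.3433 0.0546] z 0.052 0.057 rect [460.8 314.7] [40.9 69. ] 13.1
wrist low 338 med [0.4536 0.3433 0.0546] z 0.052 0.057 rect [460.8 314.7] [40.9 69. ] 13.1
wrist red 0
wrist redtop 0
t 2.15 pos [0.457  0.3132 0.2224] yaw 12.23 tilt z [-7.e-04  2.e-04 -1.e+00] F [-0.1  0.3 -1. ] gap 65.9
tool shift mm [ -2.5   0.6 137.4]
roll 0.23
```

View pics/w1.png

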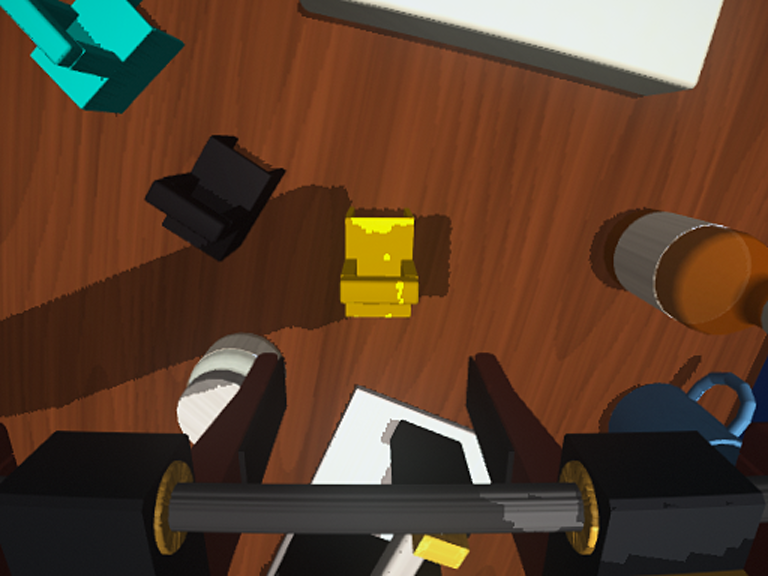

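The wrist view shows the guard at about (379,267), its loop bar at (379,290), between the fingers' planes; neighbours are clear of the fingers.

```bash
python3 - <<'E'
from h import *
im,P=pickle.load(open("w.pkl","rb")); hsv=cv2.cvtColor(im["color"],cv2.COLOR_RGB2HSV).astype(int)
m=(hsv[...,0]>18)&(hsv[...,0]<36)&(hsv[...,1]>150)&(hypot:=np.hypot(P[...,0]-.458,P[...,1]-.311)<.07)
for a,b in((.107,.115),(.05,.06)):
    p=P[m&(P[...,2]>a)&(P[...,2]<b)]; print(len(p),cv2.minAreaRect(p[:,:2].astype(np.float32)*1000),p[:,2].mean())
E
```

```text
832 ((457.8379211425781, 313.74859619140625), (45.39997100830078, 14.448073387145996), 10.980685234069824) 0.11034013388179258
2011 ((458.1391296386719, 313.985107421875), (45.767967224121094, 70.05594635009766), 11.231253623962402) 0.054661721655933714
```

{"method": "jog_arm", "body": {
  "moves": [
    {"gripper":0.75,"x":0,"y":1,"z":35,"roll":1},
    {"gripper":0.75,"x":0,"y":0,"z":35,"roll":0},
    {"gripper":0.75,"x":0,"y":0,"z":27,"roll":0},
    {"gripper":0.75,"x":0,"y":0,"z":20,"roll":0},
    {"gripper":0.75,"x":0,"y":0,"z":14,"roll":0},
    {"gripper":0.75,"x":0,"y":0,"z":6,"roll":0},
    {"gripper":0.75,"x":0,"y":0,"z":0,"roll":0},
    {"gripper":0.75,"x":0,"y":0,"z":0,"roll":0},
    {"gripper":0.5,"x":0,"y":0,"z":0,"roll":0},
    {"gripper":0.4,"x":0,"y":0,"z":0,"roll":0}
  ]
}}

```text
t: 2.98
ee_pos: [0.4597, 0.3127, 0.0868]
ee_rot: [0.0, 0.636, 0.772, 0.001]
contact_force: [-0.8, 1.2, 0.1]
finger_gap: 0.637
gripper_force: 0.0
```

{"method": "jog_arm", "body": {
  "moves": [
    {"gripper":0.4,"x":0,"y":0,"z":0,"roll":0},
    {"gripper":0.4,"x":0,"y":0,"z":0,"roll":0},
    {"gripper":0.4,"x":0,"y":0,"z":0,"roll":0},
    {"gripper":0.4,"x":0,"y":0,"z":0,"roll":0},
    {"gripper":0.4,"x":0,"y":0,"z":0,"roll":0}
  ],
  "grip_force": 30
}}

```text
t: 3.4
ee_pos: [0.4595, 0.3124, 0.0865]
ee_rot: [-0.0, 0.636, 0.772, 0.001]
contact_force: [-0.6, -0.6, 5.9]
finger_gap: 0.517
gripper_force: 30.0
```

{"method": "jog_arm", "body": {
  "moves": [
    {"gripper":0.4,"x":0,"y":0,"z":-5,"roll":0},
    {"gripper":0.4,"x":0,"y":0,"z":-12,"roll":0},
    {"gripper":0.4,"x":0,"y":0,"z":-20,"roll":0},
    {"gripper":0.4,"x":0,"y":0,"z":-25,"roll":0},
    {"gripper":0.4,"x":0,"y":0,"z":-25,"roll":0},
    {"gripper":0.4,"x":0,"y":0,"z":-25,"roll":0},
    {"gripper":0.4,"x":0,"y":0,"z":-25,"roll":0},
    {"gripper":0.4,"x":0,"y":0,"z":-20,"roll":0},
    {"gripper":0.4,"x":0,"y":0,"z":-12,"roll":0},
    {"gripper":0.4,"x":0,"y":0,"z":-6,"roll":0}
  ],
  "grip_force": 35
}}

```text
t: 4.23
ee_pos: [0.4597, 0.3121, 0.2634]
ee_rot: [0.0, 0.636, 0.772, 0.002]
contact_force: [-0.3, 0.1, -2.5]
finger_gap: 0.526
gripper_force: 35.0
```

```bash
python3 go.py .522 .097 .26 -10.7; python3 w.py pics/w2.png
```

```text
t 4.23 pos [0.4597 0.3121 0.2634] yaw 11.01 tilt z [ 0.0023  0.0022 -1.    ] F [-0.3  0.1 -2.5] gap 46.3
tool shift mm [-223.    20.     3.1]
roll 21.71
wrist guard 466 med [0.4613 0.346  0.2318] z 0.229 0.233 rect [461.  344.1] [29.2 10.3] 11.8
wrist guard loop 466 med [0.4613 0.346  0.2318] z 0.229 0.233 rect [461.  344.1] [29.2 10.3] 11.8
wrist roof 0
wrist low 0
wrist red 0
wrist redtop 0
```

View pics/w2.png

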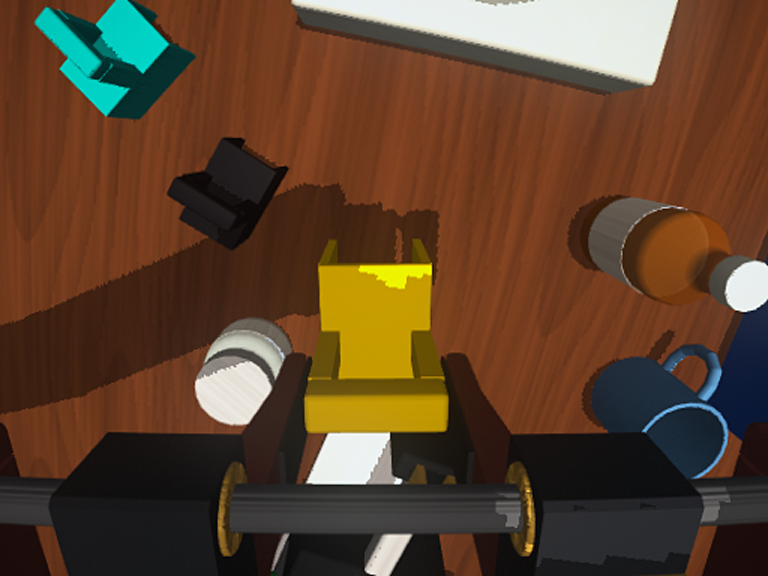

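The guard is held level between the fingers: its roof spans (320–430, 265–380) and the loop bar is at (376,405). I carry it over the bar next.

{"method": "jog_arm", "body": {
  "moves": [
    {"gripper":0.4,"x":-10,"y":1,"z":0,"roll":0},
    {"gripper":0.4,"x":-22,"y":2,"z":0,"roll":0},
    {"gripper":0.4,"x":-30,"y":3,"z":1,"roll":0},
    {"gripper":0.4,"x":-30,"y":3,"z":1,"roll":0},
    {"gripper":0.4,"x":-30,"y":3,"z":1,"roll":0},
    {"gripper":0.4,"x":-30,"y":3,"z":0,"roll":0},
    {"gripper":0.4,"x":-30,"y":2,"z":0,"roll":0},
    {"gripper":0.4,"x":-22,"y":2,"z":0,"roll":0},
    {"gripper":0.4,"x":-12,"y":1,"z":0,"roll":0},
    {"gripper":0.4,"x":-7,"y":0,"z":0,"roll":0}
  ]
}}

```text
t: 5.12
ee_pos: [0.5212, 0.0935, 0.2566]
ee_rot: [-0.0, 0.637, 0.771, -0.001]
contact_force: [0.3, 1.4, -2.5]
finger_gap: 0.528
gripper_force: 35.0
```

{"method": "jog_arm", "body": {
  "moves": [
    {"gripper":0.4,"x":0,"y":0,"z":0,"roll":4},
    {"gripper":0.4,"x":0,"y":0,"z":0,"roll":5},
    {"gripper":0.4,"x":0,"y":0,"z":0,"roll":5},
    {"gripper":0.4,"x":0,"y":0,"z":0,"roll":5},
    {"gripper":0.4,"x":0,"y":0,"z":0,"roll":2.7},
    {"gripper":0.4,"x":0,"y":0,"z":0,"roll":0},
    {"gripper":0.4,"x":0,"y":0,"z":0,"roll":0}
  ]
}}

```text
t: 5.7
ee_pos: [0.5209, 0.0971, 0.2569]
ee_rot: [-0.0, 0.769, 0.639, -0.001]
contact_force: [-0.4, -1.1, -2.0]
finger_gap: 0.515
gripper_force: 35.0
```

```bash
python3 go.py .522 .097 .16 -10.7; python3 w.py pics/w3.png; python3 - <<'E'
from h import *
for n in("wrist","scene","top"):
    if n=="wrist": im,P=pickle.load(open("w.pkl","rb"))
    else: im=grab(n); P=cloud(im)
    c=im["color"].astype(int); X,Y,Z=P[...,0],P[...,1],P[...,2]
    a=np.deg2rad(79.3); ux=np.array([np.sin(a),-np.cos(a)]); uy=np.array([np.cos(a),np.sin(a)]); o=np.array([.522,.097])
    xm=(X-o[0])*ux[0]+(Y-o[1])*ux[1]; ym=(X-o[0])*uy[0]+(Y-o[1])*uy[1]
    hsv=cv2.cvtColor(im["color"],cv2.COLOR_RGB2HSV).astype(int)
    yl=(hsv[...,0]>18)&(hsv[...,0]<36)&(hsv[...,1]>150)
    for lab,m in dict(bar=(abs(Z-.1)<.006)&(abs(ym)<.05)&(abs(xm)<.025)&~yl,keeper=(abs(Z-.134)<.005)&(abs(ym-.06)<.02)&(abs(xm)<.03),
      roof=yl&(abs(Z-.2318)<.006)&(abs(xm)<.06)&(abs(ym)<.06),loop=yl&(Z>.27)&(abs(xm)<.06)&(abs(ym)<.06)).items():
        if m.sum()<8: print(n,lab,m.sum()); continue
        f=np.polyfit(ym[m],xm[m],1); print(n,lab,m.sum(),"x",np.percentile(xm[m],[2,98]).round(4),"y",np.percentile(ym[m],[2,98]).round(4),"z",np.median(Z[m]).round(4),"tilt",np.rad2deg(f[0]).round(2),"x0",f[1].round(4))
E
```

```text
t 5.7 pos [0.5209 0.0971 0.2569] yaw -10.53 tilt z [-1.3e-03 -5.0e-04 -1.0e+00] F [-0.4 -1.1 -2. ] gap 45.3
tool shift mm [ 0.2  1.2 96.9]
roll 0.17
wrist guard 0
wrist guard loop 0
wrist roof 0
wrist low 0
wrist red 4 med [ 0.4906 -0.1124  0.14  ] z 0.139 0.143 rect [ 490.6 -112.3] [1.6 0.1] 80.1
wrist redtop 0
wrist bar 1049 x [-0.0122  0.0109] y [0.0075 0.0482] z 0.0994 tilt 0.73 x0 -0.0011
wrist keeper 833 x [-0.0159  0.0151] y [0.053  0.0704] z 0.1338 tilt -0.37 x0 0.0001
wrist roof 1055 x [-0.0241  0.0194] y [-0.0117  0.0346] z 0.2262 tilt -6.59 x0 -0.0027
wrist loop 4044 x [-0.0258  0.0224] y [-0.0047  0.0315] z 0.2811 tilt 4.04 x0 -0.002
scene bar 154 x [-0.0113  0.0169] y [-0.0388  0.0492] z 0.1 tilt -0.32 x0 0.0026
scene keeper 29 x [-0.0007  0.0182] y [0.0511 0.0681] z 0.1349 tilt 0.45 x0 0.0094
scene roof 116 x [-0.0229  0.0232] y [-0.0365  0.0295] z 0.2275 tilt 4.4 x0 0.0007
scene loop 99 x [-0.0269  0.0487] y [-0.0276  0.0183] z 0.2822 tilt 36.65 x0 0.0051
top bar 0
top keeper 0
top roof 0
top loop 0
```

View pics/w3.png

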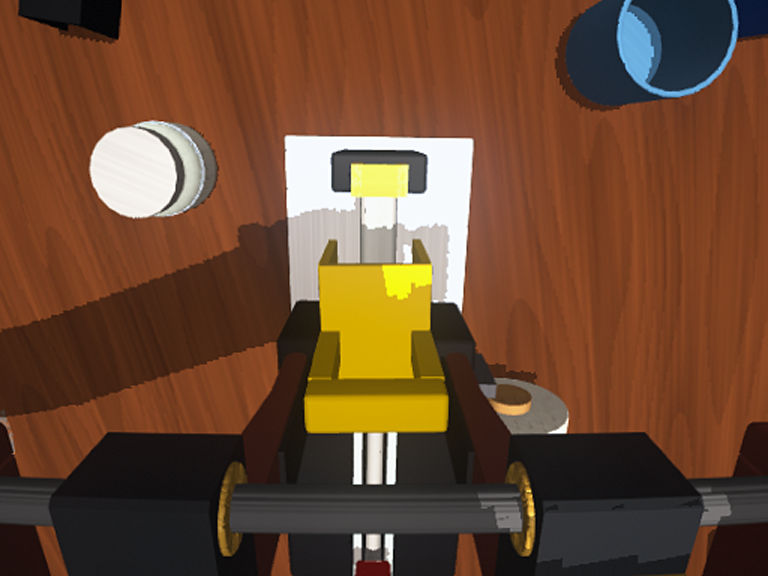

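The guard hangs over the bar. Its roof is centred at about column 375, the bar at 378 and the keeper at (379,180), so it needs about 2 mm sideways before lowering.

{"method": "jog_arm", "body": {
  "moves": [
    {"gripper":0.4,"x":2,"y":2,"z":0,"roll":0},
    {"gripper":0.4,"x":0,"y":0,"z":10,"roll":0},
    {"gripper":0.4,"x":0,"y":0,"z":18,"roll":0},
    {"gripper":0.4,"x":0,"y":0,"z":20,"roll":0},
    {"gripper":0.4,"x":0,"y":0,"z":18,"roll":0},
    {"gripper":0.4,"x":0,"y":0,"z":16,"roll":0},
    {"gripper":0.4,"x":0,"y":0,"z":14,"roll":0},
    {"gripper":0.4,"x":0,"y":0,"z":10,"roll":0},
    {"gripper":0.4,"x":0,"y":0,"z":4,"roll":0},
    {"gripper":0.4,"x":0,"y":0,"z":0,"roll":0}
  ]
}}

```text
t: 6.68
ee_pos: [0.5233, 0.0984, 0.1466]
ee_rot: [-0.0, 0.77, 0.638, -0.001]
contact_force: [-0.3, -0.0, -2.2]
finger_gap: 0.521
gripper_force: 35.0
```

{"method": "jog_arm", "body": {
  "moves": [
    {"gripper":0.4,"x":0,"y":0,"z":3,"roll":0},
    {"gripper":0.4,"x":0,"y":0,"z":3,"roll":0},
    {"gripper":0.4,"x":0,"y":0,"z":2,"roll":0},
    {"gripper":0.4,"x":0,"y":0,"z":0,"roll":0}
  ]
}}

```text
t: 7.02
ee_pos: [0.5238, 0.0986, 0.1396]
ee_rot: [-0.0, 0.77, 0.638, 0.0]
contact_force: [0.6, 0.1, -1.9]
finger_gap: 0.519
gripper_force: 35.0
```

```bash
python3 go.py .522 .097 .1355 -10.7
```

```text
t 7.02 pos [0.5238 0.0986 0.1396] yaw -10.66 tilt z [ 2.e-04  2.e-04 -1.e+00] F [ 0.6  0.1 -1.9] gap 45.6
tool shift mm [-1.9 -1.5  4.1]
roll 0.04
```

{"method": "jog_arm", "body": {
  "moves": [
    {"gripper":0.4,"x":0,"y":0,"z":1,"roll":0},
    {"gripper":0.4,"x":0,"y":0,"z":1,"roll":0},
    {"gripper":0.4,"x":0,"y":0,"z":1,"roll":0},
    {"gripper":0.4,"x":0,"y":0,"z":0,"roll":0}
  ]
}}

```text
t: 7.35
ee_pos: [0.5237, 0.0986, 0.1365]
ee_rot: [-0.0, 0.77, 0.638, -0.0]
contact_force: [0.3, -0.2, -2.4]
finger_gap: 0.523
gripper_force: 35.0
```

{"method": "jog_arm", "body": {
  "moves": [
    {"gripper":0.4,"x":0,"y":0,"z":1,"roll":0},
    {"gripper":0.4,"x":0,"y":0,"z":0,"roll":0}
  ]
}}

```text
t: 7.52
ee_pos: [0.5238, 0.0985, 0.1364]
ee_rot: [-0.0, 0.77, 0.638, 0.0]
contact_force: [-3.2, -0.6, 6.7]
finger_gap: 0.52
gripper_force: 35.0
```

The force rises at z = 0.1364, which is the 0.0865 grasp height plus 50 mm, so the guard is seated. I release it and rise.

{"method": "jog_arm", "body": {
  "moves": [
    {"gripper":0.6,"x":0,"y":0,"z":-1,"roll":0},
    {"gripper":0.7,"x":0,"y":0,"z":0,"roll":0},
    {"gripper":0.75,"x":0,"y":0,"z":0,"roll":0},
    {"gripper":0.75,"x":0,"y":0,"z":0,"roll":0},
    {"gripper":0.75,"x":0,"y":0,"z":0,"roll":0},
    {"gripper":0.75,"x":0,"y":0,"z":-5,"roll":0},
    {"gripper":0.75,"x":0,"y":0,"z":-15,"roll":0},
    {"gripper":0.75,"x":0,"y":0,"z":-25,"roll":0},
    {"gripper":0.75,"x":0,"y":0,"z":-25,"roll":0},
    {"gripper":0.75,"x":0,"y":0,"z":-15,"roll":0}
  ]
}}

```text
t: 8.35
ee_pos: [0.5246, 0.0984, 0.2243]
ee_rot: [0.0, 0.77, 0.638, 0.001]
contact_force: [0.4, 1.2, -0.1]
finger_gap: 0.75
gripper_force: 0.0
```

{"method": "jog_arm", "body": {
  "moves": [
    {"gripper":0.75,"x":-15,"y":0,"z":-10,"roll":0},
    {"gripper":0.75,"x":-30,"y":0,"z":0,"roll":0},
    {"gripper":0.75,"x":-35,"y":0,"z":0,"roll":0},
    {"gripper":0.75,"x":-35,"y":0,"z":0,"roll":0},
    {"gripper":0.75,"x":-35,"y":0,"z":0,"roll":0},
    {"gripper":0.75,"x":-25,"y":0,"z":0,"roll":0},
    {"gripper":0.75,"x":-20,"y":0,"z":0,"roll":0},
    {"gripper":0.75,"x":0,"y":0,"z":0,"roll":0},
    {"gripper":0.75,"x":0,"y":0,"z":0,"roll":0}
  ]
}}

```text
t: 9.1
ee_pos: [0.4868, -0.0948, 0.2316]
ee_rot: [-0.0, 0.771, 0.637, -0.0]
contact_force: [0.5, 0.6, 0.2]
finger_gap: 0.747
gripper_force: 0.0
```

```bash
python3 w.py pics/w4.png; python3 go.py .481 -.12 .145 -10.7; python3 - <<'E'
from h import *
for n in("wrist","scene"):
    if n=="wrist": im,P=pickle.load(open("w.pkl","rb"))
    else: im=grab(n); P=cloud(im); pickle.dump((im,P),open("s2.pkl","wb"))
    hsv=cv2.cvtColor(im["color"],cv2.COLOR_RGB2HSV).astype(int)
    X,Y,Z=P[...,0],P[...,1],P[...,2]
    near=np.hypot(X-.523,Y-.098)<.06
    yl=(hsv[...,0]>18)&(hsv[...,0]<36)&(hsv[...,1]>150)&near
    red=((hsv[...,0]<8)|(hsv[...,0]>172))&(hsv[...,1]>150)&(np.hypot(X-.48,Y+.12)<.05)
    for lab,m in dict(loop=yl&(Z>.156)&(Z<.167),roof=yl&(abs(Z-.105)<.006),handletop=red&(Z>.173),handle=red&(Z>.13)).items():
        p=P[m]
        if len(p)>8:
            A=np.c_[p[:,0]-.523,p[:,1]-.098,np.ones(len(p))]; f=np.linalg.lstsq(A,p[:,2],rcond=None)[0]
            print(n,lab,len(p),[np.round(v,1) for v in cv2.minAreaRect(p[:,:2].astype(np.float32)*1000)],"z",np.median(p[:,2]).round(4),"plane",f.round(3))
E
```

```text
wrist guard 0
wrist guard loop 0
wrist roof 0
wrist low 0
wrist red 674 med [ 0.478  -0.116   0.1775] z 0.174 0.18 rect [ 477.9 -116.8] [15.6 24.7] 79.5
wrist redtop 674 med [ 0.478  -0.116   0.1775] z 0.174 0.18 rect [ 477.9 -116.8] [15.6 24.7] 79.5
t 9.15 pos [ 0.4872 -0.0933  0.2315] yaw -10.73 tilt z [-4.e-04  4.e-04 -1.e+00] F [ 0.   0.4 -0.4] gap 66.2
tool shift mm [-27.4  -1.1  86.5]
roll -0.03
wrist handletop 1653 [array([ 483.6, -104.9]), array([41.7, 71. ]), np.float64(76.9)] z 0.2896 plane [1.085 4.272 1.154]
wrist handle 2237 [array([ 483.6, -104.9]), array([41.7, 71. ]), np.float64(76.9)] z 0.1778 plane [1.245 4.843 1.26 ]
scene loop 53 [array([524.7,  96.2]), array([16.9, 46. ]), np.float64(77.1)] z 0.1604 plane [-0.03  -0.028  0.161]
scene roof 187 [array([526.1, 107.5]), array([95.3, 51.3]), np.float64(82.8)] z 0.1053 plane [-0.027  0.008  0.106]
scene handletop 153 [array([ 486.2, -105.8]), array([83.9, 51.5]), np.float64(5.8)] z 0.3622 plane [-0.564  1.139  0.518]
scene handle 215 [array([ 486.2, -105.8]), array([83.9, 51.5]), np.float64(5.8)] z 0.2498 plane [-0.549  3.829  1.056]
```

View pics/w4.png

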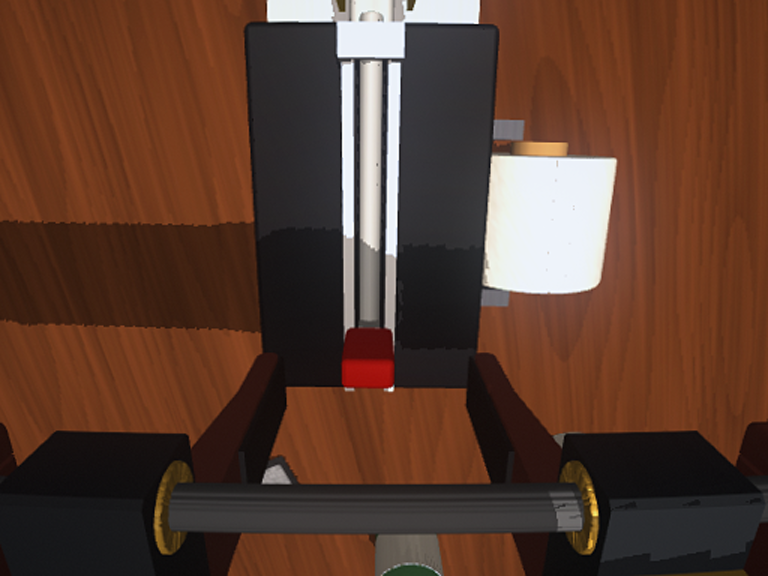

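The red handle's top is at (368,370) in the wrist view, and the loop and roof heights confirm the guard is seated level. Next I grip the handle.

{"method": "jog_arm", "body": {
  "moves": [
    {"gripper":0.75,"x":-15,"y":-3.5,"z":0,"roll":0},
    {"gripper":0.75,"x":-10,"y":0,"z":15,"roll":0},
    {"gripper":0.75,"x":0,"y":0,"z":25,"roll":0},
    {"gripper":0.65,"x":0,"y":0,"z":25,"roll":0},
    {"gripper":0.6,"x":0,"y":0,"z":18,"roll":0},
    {"gripper":0.6,"x":0,"y":0,"z":7,"roll":0},
    {"gripper":0.5,"x":0,"y":0,"z":0,"roll":0},
    {"gripper":0.35,"x":0,"y":0,"z":0,"roll":0},
    {"gripper":0.2,"x":0,"y":0,"z":0,"roll":0},
    {"gripper":0.2,"x":0,"y":0,"z":0,"roll":0}
  ],
  "grip_force": 30
}}

```text
t: 10.03
ee_pos: [0.4803, -0.1169, 0.1427]
ee_rot: [0.0, 0.77, 0.639, 0.001]
contact_force: [-10.1, 1.8, 4.3]
finger_gap: 0.339
gripper_force: 6.3
```

{"method": "jog_arm", "body": {
  "moves": [
    {"gripper":0.2,"x":0,"y":0,"z":0,"roll":0},
    {"gripper":0.2,"x":0,"y":0,"z":0,"roll":0},
    {"gripper":0.2,"x":0,"y":0,"z":0,"roll":0}
  ]
}}

```text
t: 10.28
ee_pos: [0.4785, -0.1166, 0.1424]
ee_rot: [-0.001, 0.77, 0.638, -0.0]
contact_force: [-7.0, 2.9, 6.5]
finger_gap: 0.294
gripper_force: 30.0
```

```bash
python3 go.py .479 -.117 .1415 -10.7
```

```text
t 10.28 pos [ 0.4785 -0.1166  0.1424] yaw -10.69 tilt z [-0.0016  0.0017 -1.    ] F [-7.   2.9  6.5] gap 25.8
tool shift mm [-0.3  0.5  0.9]
roll 0.01
```

{"method": "jog_arm", "body": {
  "moves": [
    {"gripper":0.2,"x":3,"y":-1.5,"z":0,"roll":0},
    {"gripper":0.2,"x":8,"y":0,"z":0,"roll":0},
    {"gripper":0.2,"x":12,"y":0,"z":0,"roll":0},
    {"gripper":0.2,"x":12,"y":0,"z":0,"roll":0},
    {"gripper":0.2,"x":12,"y":0,"z":0,"roll":0},
    {"gripper":0.2,"x":12,"y":0,"z":0,"roll":0},
    {"gripper":0.2,"x":8,"y":0,"z":0,"roll":0},
    {"gripper":0.2,"x":3,"y":0,"z":0,"roll":0},
    {"gripper":0.2,"x":0,"y":0,"z":0,"roll":0}
  ]
}}

```text
t: 11.03
ee_pos: [0.4926, -0.0468, 0.1424]
ee_rot: [0.001, 0.769, 0.639, 0.001]
contact_force: [5.3, 1.5, 3.2]
finger_gap: 0.294
gripper_force: 30.0
```

```bash
python3 go.py .4998 -.0045 .1415 -10.7
```

```text
t 11.03 pos [ 0.4926 -0.0468  0.1424] yaw -10.6 tilt z [ 2.7e-03  8.0e-04 -1.0e+00] F [5.3 1.5 3.2] gap 25.9
tool shift mm [42.9 -0.7  0.9]
roll 0.1
```

{"method": "jog_arm", "body": {
  "moves": [
    {"gripper":0.2,"x":5,"y":0.7,"z":0,"roll":0},
    {"gripper":0.2,"x":8,"y":0,"z":0,"roll":0},
    {"gripper":0.2,"x":8,"y":0,"z":0,"roll":0},
    {"gripper":0.2,"x":7,"y":0,"z":0,"roll":0},
    {"gripper":0.2,"x":5,"y":0,"z":0,"roll":0},
    {"gripper":0.2,"x":3,"y":0,"z":0,"roll":0},
    {"gripper":0.2,"x":0,"y":0,"z":0,"roll":0}
  ]
}}

```text
t: 11.62
ee_pos: [0.4995, -0.0126, 0.1424]
ee_rot: [0.001, 0.77, 0.638, 0.001]
contact_force: [4.1, -0.1, 5.5]
finger_gap: 0.293
gripper_force: 30.0
```

```bash
python3 go.py .4998 -.0045 .1415 -10.7
```

```text
t 11.62 pos [ 0.4995 -0.0126  0.1424] yaw -10.68 tilt z [ 1.9e-03  2.0e-04 -1.0e+00] F [ 4.1 -0.1  5.5] gap 25.8
tool shift mm [ 8.1 -1.2  0.9]
roll 0.02
```

{"method": "jog_arm", "body": {
  "moves": [
    {"gripper":0.2,"x":2,"y":0,"z":0,"roll":0},
    {"gripper":0.2,"x":2,"y":0,"z":0,"roll":0},
    {"gripper":0.2,"x":2,"y":0,"z":0,"roll":0},
    {"gripper":0.2,"x":1,"y":0,"z":0,"roll":0},
    {"gripper":0.2,"x":0,"y":0,"z":0,"roll":0}
  ]
}}

```text
t: 12.03
ee_pos: [0.5007, -0.0065, 0.1424]
ee_rot: [0.001, 0.77, 0.638, 0.001]
contact_force: [3.8, -1.9, 5.0]
finger_gap: 0.295
gripper_force: 30.0
```

{"method": "jog_arm", "body": {
  "moves": [
    {"gripper":0.2,"x":1,"y":0,"z":0,"roll":0},
    {"gripper":0.2,"x":1,"y":0,"z":0,"roll":0},
    {"gripper":0.2,"x":0,"y":0,"z":0,"roll":0}
  ]
}}

```text
t: 12.28
ee_pos: [0.5011, -0.0047, 0.1424]
ee_rot: [0.001, 0.77, 0.638, 0.001]
contact_force: [3.3, -2.7, 5.1]
finger_gap: 0.294
gripper_force: 30.0
```

{"method": "jog_arm", "body": {
  "moves": [
    {"gripper":0.2,"x":1,"y":0,"z":0,"roll":0},
    {"gripper":0.2,"x":1,"y":0,"z":0,"roll":0},
    {"gripper":0.2,"x":0,"y":0,"z":0,"roll":0}
  ]
}}

```text
t: 12.53
ee_pos: [0.5014, -0.0031, 0.1424]
ee_rot: [0.001, 0.77, 0.638, 0.001]
contact_force: [2.2, -4.2, 4.0]
finger_gap: 0.295
gripper_force: 30.0
```

{"method": "jog_arm", "body": {
  "moves": [
    {"gripper":0.2,"x":1,"y":0,"z":0,"roll":0},
    {"gripper":0.2,"x":1,"y":0,"z":0,"roll":0},
    {"gripper":0.2,"x":0,"y":0,"z":0,"roll":0}
  ]
}}

```text
t: 12.78
ee_pos: [0.5014, -0.003, 0.1423]
ee_rot: [0.001, 0.771, 0.637, -0.0]
contact_force: [1.1, -9.4, 5.8]
finger_gap: 0.289
gripper_force: 30.0
```

{"method": "jog_arm", "body": {
  "moves": [
    {"gripper":0.2,"x":1,"y":0,"z":0,"roll":0},
    {"gripper":0.2,"x":1,"y":0,"z":0,"roll":0},
    {"gripper":0.2,"x":0,"y":0,"z":0,"roll":0}
  ]
}}

```text
t: 13.03
ee_pos: [0.5014, -0.0029, 0.1423]
ee_rot: [0.002, 0.771, 0.637, -0.001]
contact_force: [1.7, -14.7, 5.8]
finger_gap: 0.293
gripper_force: 30.0
```

The bolt is on its stop: the TCP no longer advances and the push has risen to 15 N. I ease off, open and rise.

{"method": "jog_arm", "body": {
  "moves": [
    {"gripper":0.2,"x":-2.5,"y":0,"z":0,"roll":0},
    {"gripper":0.45,"x":0,"y":0,"z":0,"roll":0},
    {"gripper":0.6,"x":0,"y":0,"z":0,"roll":0},
    {"gripper":0.6,"x":0,"y":0,"z":0,"roll":0},
    {"gripper":0.6,"x":0,"y":0,"z":0,"roll":0},
    {"gripper":0.6,"x":0,"y":0,"z":-10,"roll":0},
    {"gripper":0.6,"x":0,"y":0,"z":-25,"roll":0},
    {"gripper":0.6,"x":0,"y":0,"z":-35,"roll":0},
    {"gripper":0.6,"x":0,"y":0,"z":-35,"roll":0},
    {"gripper":0.6,"x":0,"y":0,"z":-25,"roll":0}
  ]
}}

```text
t: 13.87
ee_pos: [0.5011, -0.0007, 0.275]
ee_rot: [0.001, 0.77, 0.638, 0.001]
contact_force: [1.3, 0.1, 0.1]
finger_gap: 0.6
gripper_force: 0.0
```

{"method": "jog_arm", "body": {
  "moves": [
    {"gripper":0.6,"x":-30,"y":0,"z":-10,"roll":0},
    {"gripper":0.6,"x":-35,"y":0,"z":0,"roll":0},
    {"gripper":0.6,"x":-35,"y":0,"z":0,"roll":0},
    {"gripper":0.6,"x":-25,"y":0,"z":0,"roll":0},
    {"gripper":0.6,"x":0,"y":0,"z":0,"roll":0},
    {"gripper":0.6,"x":0,"y":0,"z":0,"roll":0}
  ]
}}

```text
t: 14.37
ee_pos: [0.4772, -0.1243, 0.2823]
ee_rot: [0.0, 0.771, 0.637, 0.0]
contact_force: [0.7, 0.6, 0.8]
finger_gap: 0.603
gripper_force: 0.0
```

```bash
python3 w.py pics/w5.png; python3 - <<'E'
from h import *
im=grab("scene"); save(im,"pics/s5.png",(170,140,330,280),5); P=cloud(im)
hsv=cv2.cvtColor(im["color"],cv2.COLOR_RGB2HSV).astype(int)
a=np.deg2rad(79.3); d=P[...,:2]-[.5225,.0975]; ym=d@[np.cos(a),np.sin(a)]; xm=d@[np.sin(a),-np.cos(a)]
red=((hsv[...,0]<8)|(hsv[...,0]>172))&(hsv[...,1]>150)&(P[...,2]>.172)&(P[...,2]<.184)&(abs(xm)<.03); print("handle y",np.median(ym[red]),red.sum())
E
python3 - <<'E'
from h import *
E
```

```text
wrist guard 0
wrist guard loop 0
wrist roof 0
wrist low 0
wrist red 726 med [ 0.5005 -0.0043  0.1775] z 0.174 0.18 rect [500.5  -4.2] [14.8 24.8] 78.9
wrist redtop 726 med [ 0.5005 -0.0043  0.1775] z 0.174 0.18 rect [500.5  -4.2] [14.8 24.8] 78.9
handle y -0.1075658634736343 40
```

View pics/s5.png

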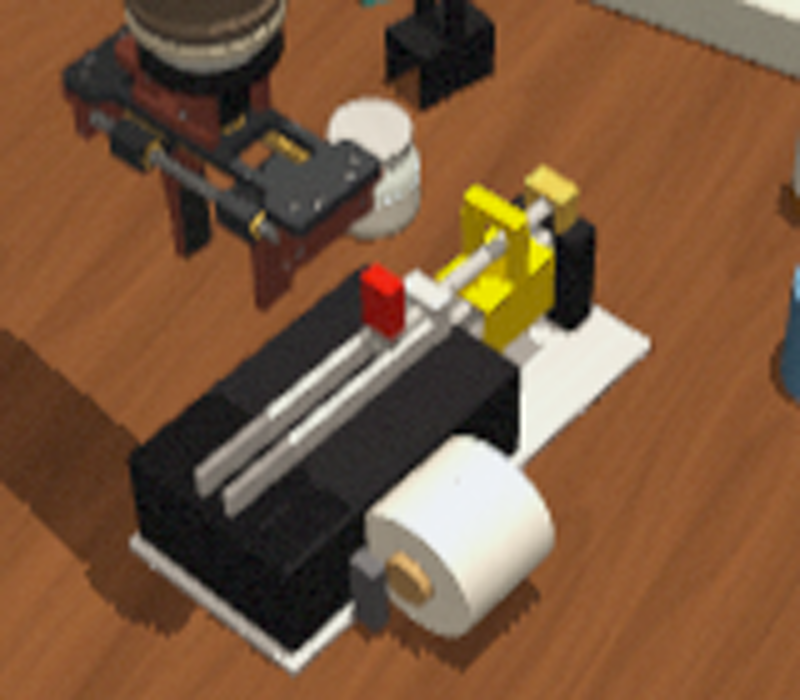

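View pics/w5.png

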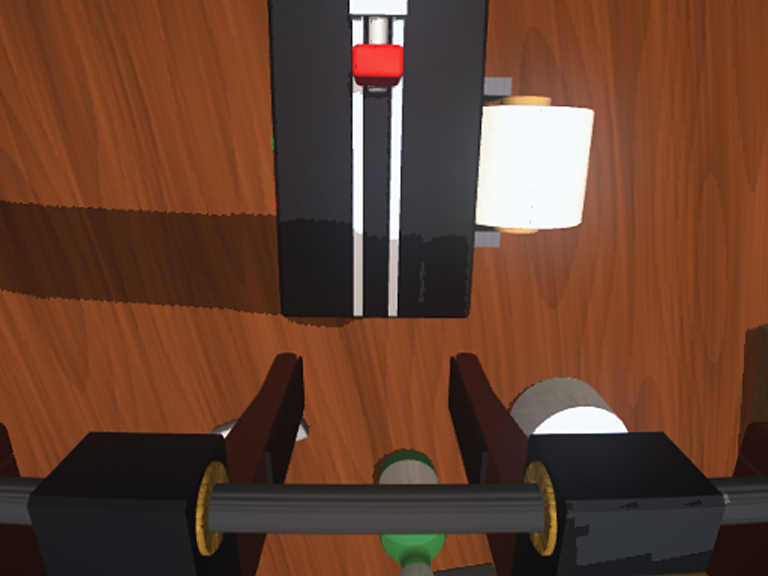

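The final views show the guard squarely on the bar and the rod through its loop into the keeper. The handle is at (378,65) in the wrist view, which works out to y ≈ -0.105 on the machine, the home position. The gripper is clear of everything.

```bash
python3 -c "
from plant import order; print(order.job_done())"
```

```text
the job is handed in; nothing more can be done
None
```

The guard is seated squarely on the bar and the bolt is fully home through its loop into the keeper. I let go, left the bystanders where they were, and handed the job in at about 14.5 s.

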